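# Run the shed's roof vent with its spring-centred stick

## Task

Please run the roof vent open: lift the clear rain flap of the grey control box by its red handle right up to its stop, then push the black stick sideways to its stop on the green lens's side (never towards the red one), without forcing it, and keep it there for two seconds. Let the stick spring back upright and get clear of it, then fold the flap down shut again. Leave the other things on the bench where they are.

Things in the scene. Friction and masses are not known exactly. Their poses are not given: they have to be found in the camera images.
- console: Grey control box fixed to the bench: base 220 (x) by 320 (y) by 30 mm high; along its far edge (x = +103 mm) an upright plate 14 mm thick, 210 mm wide, 148 mm high carries the flap; ribs 80 mm high before it at y = +-95 mm. Origin: centre of the underside; x points away from the operator to the upright, y to the operator's left, z up. Turned by up to about 17 degrees.
- stick: Black joystick with yellow band. Origin at its pivot: console x = +15 mm, y = 0, 25 mm above the bench; z along the stick. The grip, 30 mm in diameter, runs from 40 to 100 mm (the end) from the pivot. Springs hold it upright (1.2 N m/rad both ways: about 7 N sideways at mid-grip at the stop); stops at 0.40 rad. More than 30 N on it counts as forcing it.
- stick_grip (a point): Middle of the stick's grip (yellow band), on its axis, 70 mm from the pivot (95 mm above the bench when upright).
- rocker (a joint): Sideways lean of the stick, rad: 0 upright, positive towards the console's +y, negative towards its -y; stops at +0.40 and -0.40.
- green_lens: Green domed lens, 40 mm in diameter, 12 mm high, fixed on the console's base 132 mm to one side of its middle (+y or -y, it differs from time to time). The stick must be pushed to this side. Origin at the centre of its underside.
- red_lens: Red lens, the same, on the other side of the base from the green one. Never push the stick to this side.
- flap (a joint): Opening of the clear rain flap with grey frame, rad: 0 shut (level), 1.0 up at its stop. 185 mm from hinge to front edge, 200 mm wide, 8 mm thick. Its stiff hinge keeps it where it is left (about 4 N at the handle moves it). Even when up it hangs over the stick from behind: reach the stick with the tool leaning back towards the operator's side, about 35 degrees from vertical.
- flap_hinge (a point): Middle of the flap's hinge axis, which runs along the console's y: 98 mm along the console's +x, 150 mm above the bench.
- flap_handle (a point): Middle of the red round handle bar on top of the flap: 12 mm thick, 110 mm long along the console's y, on two end posts; 165 mm from the hinge along the flap and 44 mm off its mid-plane (40 mm clear of its top face), 20 mm short of the front edge. Swings with the flap, from the operator's side when shut up and over to +x when open.
- sprayer: Bystander: blue plastic pump sprayer with grey and black head, 120 mm in diameter, 257 mm high. Origin under its centre.
- bucket: Bystander: galvanised bucket, 200 mm across the rim, 180 mm high. Origin under its centre.
- saucer: Bystander: brown ceramic saucer, 136 mm across, 24 mm high, beside the console. Origin under its centre.
- cultivator: Bystander: steel hand cultivator with three tines lying beside the console, 220 mm long, 70 mm wide, 35 mm high. Origin on the bench near its middle, tines to its +x.
- trowel: Bystander: aluminium trowel with wooden handle lying on the bench, 260 mm long, 66 mm wide, 28 mm high. Origin on the bench near its middle, blade to its +x.
- pot: Bystander: terracotta pot, 124 mm across, 110 mm high. Origin under its centre.

How it is judged:
By the outcome, as a careful person would: the job done as asked, in the order asked, and still so for the second after the job is handed in, with the robot touching nothing.
It also fails if it takes over 72 s, if anything falls off the work surface, if the arm or the gripper's body presses on something with over 40 N, if the wrist force passes 120 N, or if a joint passes its speed limit or range.

## Robot

A 7-joint arm with a two-finger parallel gripper is mounted at the origin on the work surface. World frame = base frame: x ahead of the robot, y to its left, z up, the work surface at z = 0. Lengths are in m, angles in rad, forces in N, time in s.
With the tool pointing down it reaches from about 0.4 to 0.85 m from the base axis. Payload 10.4 kg.
Tool frame: the origin (TCP) lies midway between the tips of the shut fingers; the grasp point (between the pads) lies 19 mm behind it; y points along the fingers, x is the direction in which the jaws open and shut, and the axes are right-handed (so a half turn about y gives the same grasp; the last joint's range is limited). The gripper opens to 87 mm and grips with 3 to 60 N. Pads are 19 mm wide; open, the fingers measure 117 mm over their backs; the gripper's body (75 mm by 190 mm) begins 51 mm behind the grasp point.
Start: joints at [-1.159, 0.332, -0.065, 1.46, 0.022, 1.35, -0.088], TCP at [0.263, 0.567, 0.223] pointing down, gripper open.
Joint ranges: [-2.6, 2.6], [-0.5, 2.12], [-1.47, 1.34], [0.16, 2.42], [-1.27, 4.41], [0.06, 2.06], [-2.6, 2.6]. Speed limits (rad/s): [2.22, 2.22, 2.79, 2.79, 3.14, 3.14, 3.14].

## Interface

Orientations are given as a unit quaternion [x, y, z, w].
In Python, from bench import r gives the robot as it stands. The module is installed in compiled form; this text tells all that it offers.
- The arm moves only by the tool arm_command, never from a script. Its argument "deltas" is one flat list of numbers, 6 for each row, row after row: the shift along the tool's x, y, z in m, then the turn, a rotation vector about the tool's x, y, z in degrees. In form: [tx, ty, tz, ax, ay, az, tx, ty, tz, ax, ay, az, ...]. A call has 1 to 8 rows; each row is the pose to reach, as a shift and turn from the pose commanded when the call began, along the tool's axes at that moment; what a row does not reach only later rows make up. A row lasts 1/8 s, in which the tool goes at most 62.5 mm and 10.7 degrees, less where a joint would pass 70% of its speed; a pose out of reach is approached as far as the arm can. A call with a gripper value outside its range is refused whole. "hand" is the opening, from 0 (shut) to 1 (fully open), set as the call begins (left out, the last holds). The fingers move at their own pace and stop on an object; "grip_force" is the grip in N (left out, the last holds). Time passes only in rows, so rows that repeat a pose let the fingers close. It gives the time, the measured TCP pose, the force and the opening at its end, in the units of the state.
- r.read_state(): the state, without advancing time (a new reading comes with each control period).
- r.camera(name): name is "scene" or "top" or "wrist"; returns a dict with "image" (480x640x3 uint8, red, green, blue), "intrinsics" (3x3 intrinsics, pixels), "world_from_camera" (4x4, takes a point from camera to world coordinates); the wrist camera has in their place "hand_eye" (4x4, takes a point from camera to tool coordinates, whose origin is the TCP and whose axes are the tool frame's). Camera axes: x right, y down, z forward; pixel columns grow to the right and rows downward; lengths in m; the calibration is good to about 2 mm. A picture is of the moment at which its call begins: read the wrist's pose just before it. There is no depth.
- r.close_job(): hands the job in, once; it reports no verdict.
Trained networks look in a picture, given as the dict that the camera call returned (one of the last four; its "shot" number tells which), for a name from the list of things; names that differ only in an ending like _2 or _b are one class to them, and where a whole thing is asked for, a point or a joint stands for the part that bears it (a point fixed in the world has none). Each returns a list of dicts, best first, with "conf" (0 to 1); they miss things now and then, are a little off and sometimes report something else, mostly with a low value. They report only what shows in the picture. A call takes as long as a camera call.
- r.boxes_of(picture, query): "centre" ([row, column] in pixels, amid what is visible of it).
- r.regions_of(picture, query): "region" (480x640 bool, what is visible of it) and "centre" ([row, column] in pixels, amid what is visible of it).
The state is a dict: "time": time; "joint_positions": joint angles; "joint_vel": joint speeds; "joint_torque": joint torques, N m; "ee_pos": TCP position; "eef_rot": TCP orientation; "ft_force": force on the tool from outside, world axes, zero at the start; "torque": the same for the moment, N m; "width": finger opening in m.
Only numpy, scipy, OpenCV 4.12 (cv2) and the standard library are available. Lean on these libraries where they do the work, as an engineer would, in place of code of your own. Each camera call takes 0.05 s, during which the arm holds its last target.

## Working session

There is one attempt and no reset: what is moved stays moved. The work goes in short steps, Python scripts to look and compute and a tool call to move; the robot and the scene stay as the last step left them, time stands still between calls to the robot, and variables do not carry over. Pictures are saved under pics/ and viewed, and the job is handed in when it is done.

Besides the shell and the picture viewer there is one more tool, called after "Emit:" by a JSON object that holds its "op" and its "data". arm_command: Moves the arm, as the interface text tells. Its arguments: {"type":"object","properties":{"deltas":{"type":"array","items":{"type":"number"}},"hand":{"type":"number"},"grip_force":{"type":"number"}},"required":["deltas"]}

```bash
mkdir -p pics; cat > h.py <<'E'
import numpy as np, cv2
from scipy.spatial.transform import Rotation as R
from bench import r
def save(p,n): cv2.imwrite('pics/'+n+'.png',cv2.cvtColor(p['image'],cv2.COLOR_RGB2BGR))
def proj(p,X,W=None):
    W=np.array(p['world_from_camera']) if W is None else W
    X=np.atleast_2d(X); c=(X-W[:3,3])@W[:3,:3]; u=c@np.array(p['intrinsics']).T
    return u[:,:2]/u[:,2:]
def ray(p,rc,W=None):
    W=np.array(p['world_from_camera']) if W is None else W
    d=np.linalg.inv(p['intrinsics'])@[rc[1],rc[0],1]; d=W[:3,:3]@d
    return W[:3,3],d/np.linalg.norm(d)
def tri(rays):
    A=0;b=0
    for o,d in rays:
        M=np.eye(3)-np.outer(d,d);A=A+M;b=b+M@o
    X=np.linalg.solve(A,b)
    return X,[np.linalg.norm((np.eye(3)-np.outer(d,d))@(X-o)) for o,d in rays]
def toolT():
    s=r.read_state();T=np.eye(4);T[:3,:3]=R.from_quat(s['eef_rot']).as_matrix();T[:3,3]=s['ee_pos'];return T
E
python3 - <<'E'
from h import *
s=r.read_state();print({k:np.round(v,3).tolist() for k,v in s.items()})
print(R.from_quat(s['eef_rot']).as_matrix().round(2))
P={n:r.camera(n) for n in('scene','top')}
for n,p in P.items():
    save(p,n+'0'); print(n,np.round(p['world_from_camera'],3).tolist(),p['intrinsics'])
for q in['console','stick','stick_grip','green_lens','red_lens','flap','flap_handle','sprayer','bucket','saucer','cultivator','trowel','pot']:
    rs=[]
    for n,p in P.items():
        b=r.boxes_of(p,q)
        print(q,n,[(np.round(x['centre']).tolist(),round(x['conf'],2)) for x in b[:2]])
        if b: rs.append(ray(p,b[0]['centre']))
    if len(rs)==2: 
        X,e=tri(rs);print('   ',X.round(3),np.round(e,4))
E
```

```text
{'time': 0.0, 'joint_positions': [-1.159, 0.333, -0.065, 1.461, 0.022, 1.35, -0.088], 'joint_vel': [-0.001, -0.0, 0.0, 0.002, -0.0, 0.002, -0.001], 'joint_torque': [0.0, -62.325, 0.025, -38.989, -0.061, 0.04, 0.0], 'ee_pos': [0.263, 0.567, 0.222], 'eef_rot': [0.596, 0.38, -0.381, -0.596], 'ft_force': [0.42, -0.203, -0.598], 'torque': [0.026, 0.039, -0.019], 'width': 0.087}
[[ 0.42 -0.   -0.91]
 [ 0.91 -0.    0.42]
 [-0.   -1.   -0.  ]]
scene [[0.504, 0.736, -0.451, 1.019], [0.863, -0.433, 0.259, -0.283], [-0.004, -0.52, -0.854, 1.151], [0.0, 0.0, 0.0, 1.0]] [[434.34885075   0.         320.53334267]
 [  0.         434.34885075 238.50446129]
 [  0.           0.           1.        ]]
top [[0.027, -0.982, 0.188, 0.262], [-1.0, -0.027, -0.001, 0.045], [0.007, -0.187, -0.982, 1.419], [0.0, 0.0, 0.0, 1.0]] [[481.86203721   0.         317.31326297]
 [  0.         481.86203721 238.78266118]
 [  0.           0.           1.        ]]
console scene [([276.0, 321.0], 0.97)]
console top [([226.0, 331.0], 0.61), ([218.0, 332.0], 0.35)]
    [ 0.555 -0.003  0.066] [0.0096 0.0096]
stick scene []
sti
[... 552 characters left out ...]
8.0], 0.66), ([226.0, 330.0], 0.65)]
    [0.603 0.518 0.119] [0.0019 0.0019]
bucket scene [([147.0, 469.0], 0.83)]
bucket top [([264.0, 102.0], 0.8), ([220.0, 332.0], 0.62)]
    [0.42  0.617 0.121] [0.0063 0.0063]
saucer scene [([232.0, 385.0], 0.74)]
saucer top [([249.0, 250.0], 0.56)]
    [0.495 0.244 0.012] [0.0034 0.0034]
cultivator scene [([326.0, 252.0], 0.72), ([260.0, 326.0], 0.7)]
cultivator top [([230.0, 413.0], 0.64)]
    [ 0.564 -0.241  0.014] [0.0014 0.0014]
trowel scene [([172.0, 354.0], 0.91)]
trowel top [([336.0, 230.0], 0.94)]
    [0.241 0.291 0.005] [0.0052 0.0052]
pot scene [([355.0, 116.0], 0.98)]
pot top [([252.0, 534.0], 0.81)]
    [ 0.494 -0.565  0.093] [0.0002 0.0002]
```

View pics/scene0.png

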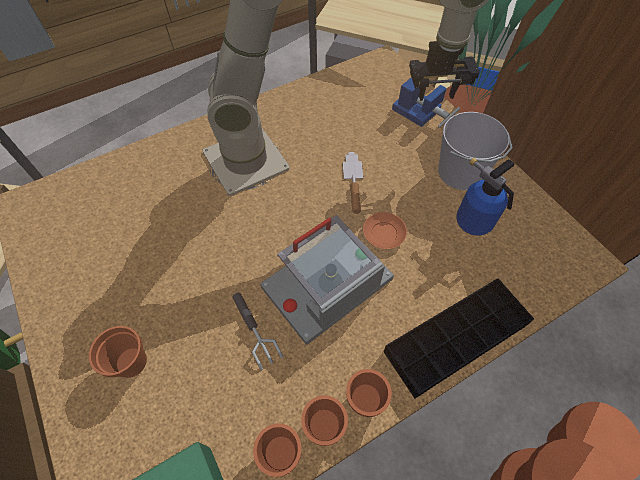

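View pics/top0.png

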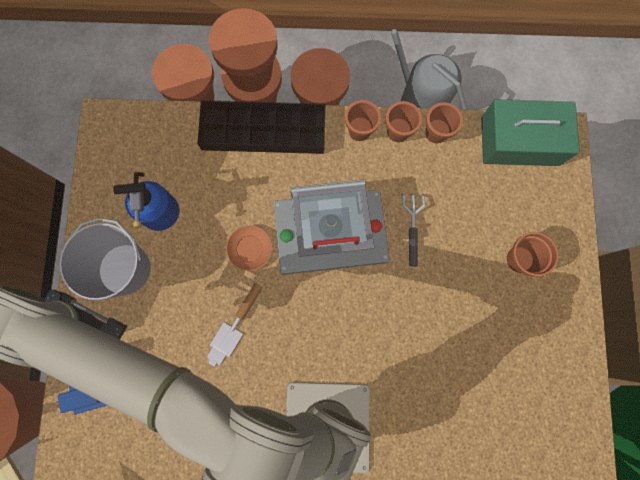

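```bash
python3 - <<'E'
from h import *
from scipy.optimize import least_squares
P={n:r.camera(n) for n in('scene','top')}
M={}
for n,p in P.items():
    hsv=cv2.cvtColor(p['image'],cv2.COLOR_RGB2HSV);H,S,V=cv2.split(hsv)
    red=((H<6)|(H>174))&(S>170)&(V>90); 
    gr=(H>45)&(H<80)&(S>100)
    for nm,m in(('red',red),('green',gr)):
        k,l,st,c=cv2.connectedComponentsWithStats(m.astype(np.uint8))
        for i in range(1,k):
            if st[i,4]>15: print(n,nm,st[i].tolist(),c[i].round(1))
    c=cv2.resize(p['image'][160:340,220:440],None,fx=3.6,fy=3.3,interpolation=cv2.INTER_CUBIC)[:, :800]
    c=cv2.resize(p['image'][170:330,230:430],(800,640)[:2],interpolation=cv2.INTER_CUBIC)[:600]
    cv2.imwrite(f'pics/crop_{n}.png',c[:,:,::-1])
E
```

```text
scene red [283, 299, 14, 13, 103] [289.1 305.1]
scene green [518, 65, 8, 7, 17] [521.3  67.9]
scene green [0, 339, 13, 21, 80] [  4.4 349.1]
scene green [11, 347, 9, 17, 44] [ 16.6 355.2]
top red [371, 220, 10, 12, 73] [375.6 225.6]
top red [313, 238, 46, 8, 111] [336.6 240.8]
top green [280, 230, 12, 12, 112] [285.7 235.5]
top green [611, 386, 29, 94, 2353] [626.6 431.4]
```

View pics/crop_top.png

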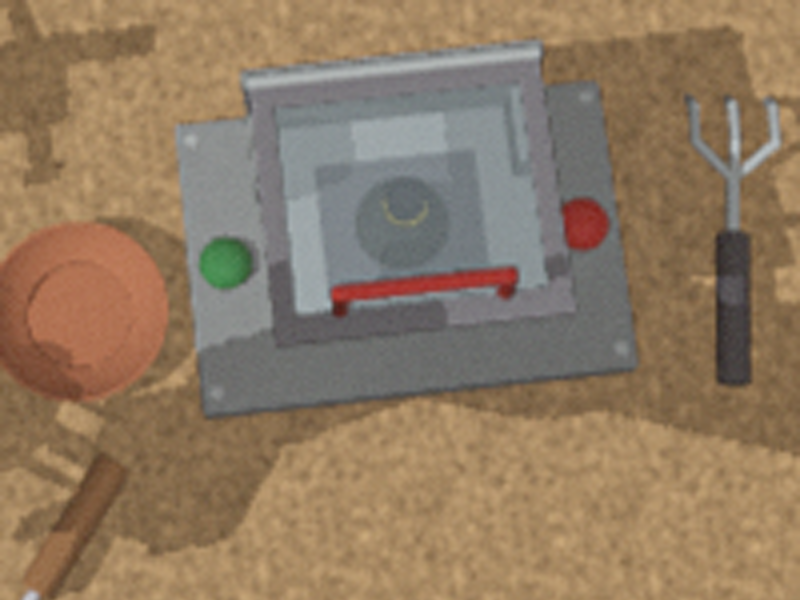

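View pics/crop_scene.png

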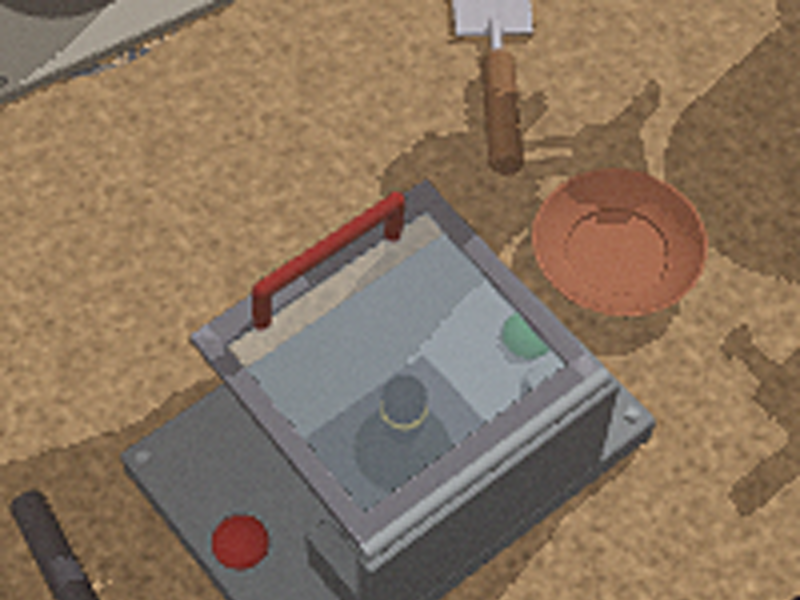

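```bash
cat >fit.py <<'E'
from h import *
from scipy.optimize import least_squares
P={n:r.camera(n) for n in('scene','top')}
hz=.194
D=[('top',177,125,.11,.16,.03),('top',600,84,.11,-.16,.03),('top',636,366,-.11,-.16,.03),('top',205,411,-.11,.16,.03),
('top',335,294,-.067,.054,hz),('top',516,274,-.067,-.054,hz),('top',276,345,-.087,.1,.15),('top',575,310,-.087,-.1,.15),
('scene',263,291,-.067,-.054,hz),('scene',396,202,-.067,.054,hz),('scene',192,338,-.087,-.1,.15),('scene',430,182,-.087,.1,.15),
('scene',123,458,-.11,-.16,.03),('scene',655,420,.11,.16,.03)]
def f(v,full=False):
    o=[]
    for n,u,w,x,y,z in D:
        c,s=np.cos(v[2]),np.sin(v[2])
        X=[v[0]+c*x-s*y,v[1]+s*x+c*y,z+v[3]]
        o.append(proj(P[n],X)[0]-[u/4+230-.4,w/4+170-.4])
    return np.array(o) if full else np.array(o).ravel()
q=least_squares(f,[.55,0,.1,0],loss='soft_l1')
print(q.x); print(f(q.x,True).round(1))
E
python3 fit.py
```

```text
[0.55439927 0.00538305 0.1341843  0.00929006]
[[-1.3 -2.1]
 [ 0.1 -2.8]
 [ 1.  -0.5]
 [-1.4 -0.1]
 [ 1.2  0.6]
 [-2.2  1.2]
 [-0.5  0. ]
 [-0.3  0.8]
 [-0.4  0.1]
 [-0.4  0.5]
 [-0.4  1.2]
 [-0.5  1.1]
 [-1.4 -2.3]
 [ 2.  -0.5]]
```

```bash
cat >> h.py <<'E'
def tgt(pos,Rm):
    "print delta row from measured pose to target"
    T=toolT(); t=T[:3,:3].T@(np.asarray(pos)-T[:3,3]); rv=np.degrees(R.from_matrix(T[:3,:3].T@Rm).as_rotvec())
    print('row',np.round(t,4).tolist()+np.round(rv,2).tolist()); return t,rv
def tool_down(yaw,lean=0.,jaw=0.):
    """jaw axis along console x (jaw=0) at heading yaw; lean: tool points forward (+console x) by lean rad; jaw deg turn about tool y"""
    x=np.array([np.cos(yaw),np.sin(yaw),0]); y=np.array([0,0,-1.]); z=np.cross(x,y)
    B=np.stack([x,y,z],1)
    # lean about console y axis so y-> forward
    cy=np.array([-np.sin(yaw),np.cos(yaw),0])
    return R.from_rotvec(-cy*lean).as_matrix()@B@R.from_rotvec([0,np.radians(jaw),0]).as_matrix()
E
python3 - <<'E'
from h import *
p=r.camera('wrist');save(p,'w0');print(np.round(p['hand_eye'],3),p['intrinsics'][0])
print(tool_down(.13,.3).round(2))
print(tgt([.42,0,.40],tool_down(.134,0)))
p=r.camera('scene');cv2.imwrite('pics/grip.png',cv2.resize(p['image'][0:140,370:540],None,fx=4,fy=4,interpolation=cv2.INTER_CUBIC)[:,:,::-1])
E
```

```text
[[ 1.    -0.     0.001 -0.001]
 [-0.001 -0.249  0.969 -0.162]
 [-0.    -0.969 -0.249  0.068]
 [ 0.     0.     0.     1.   ]] [352.23557524   0.         318.01917052]
[[ 0.95  0.29 -0.13]
 [ 0.12  0.04  0.99]
 [ 0.3  -0.96  0.  ]]
row [-0.4481, -0.1775, -0.3809, -0.0, 57.41, 0.01]
(array([-0.44810976, -0.17747298, -0.38091935]), array([-4.59630337e-03,  5.74126148e+01,  5.88136209e-03]))
```

View pics/grip.png

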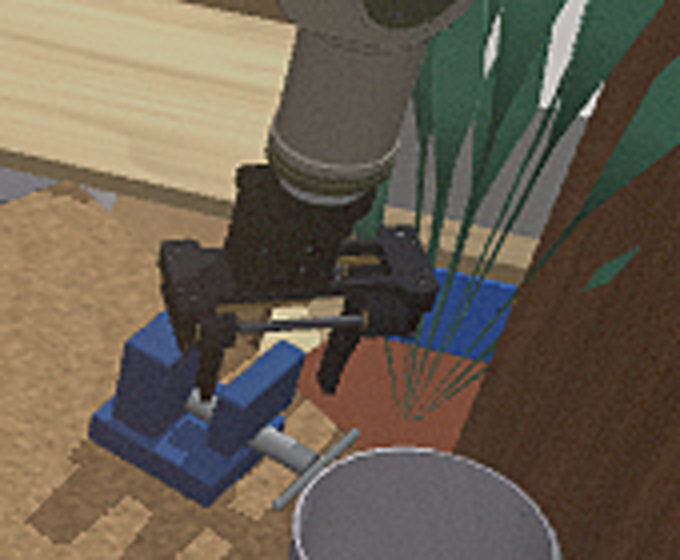

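View pics/w0.png

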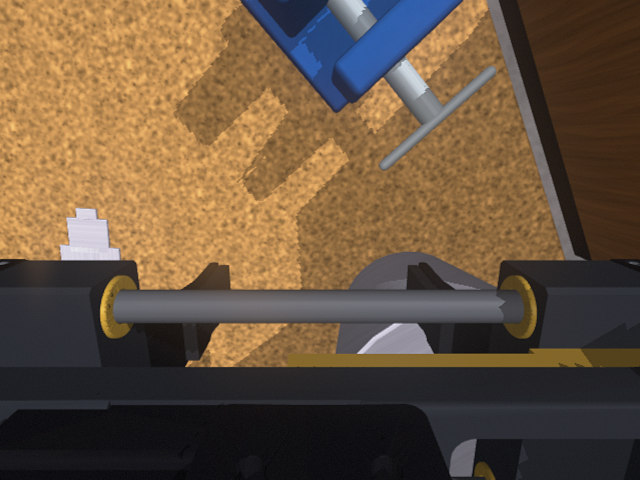

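```bash
python3 - <<'E'
from h import *
print(tgt([.5,-.12,.38],tool_down(.134,0)))
E
```

```text
row [-0.5233, -0.1575, -0.504, -0.01, 57.41, 0.01]
(array([-0.52325517, -0.15748754, -0.50403093]), array([-5.03374564e-03,  5.74126558e+01,  6.65202051e-03]))
```

Emit:
{"op": "arm_command", "data": {"deltas": [0, -0.06, 0, 0, 0, 0, 0, -0.12, 0, 0, 0, 0], "hand": 0.6}}

```text
time: 1.95
ee_pos: [0.2631, 0.5664, 0.3438]
eef_rot: [0.596, 0.38, -0.381, -0.596]
ft_force: [1.1, 0.5, 0.4]
width: 0.0747
```

Emit:
{"op": "arm_command", "data": {"deltas": [-0.06, -0.005, -0.06, 0, 7, 0, -0.12, -0.01, -0.12, 0, 14, 0, -0.18, -0.015, -0.18, 0, 21, 0, -0.24, -0.02, -0.24, 0, 28, 0, -0.3, -0.025, -0.29, 0, 35, 0, -0.36, -0.03, -0.35, 0, 42, 0, -0.42, -0.035, -0.41, 0, 50, 0, -0.523, -0.037, -0.504, 0, 57.4, 0]}}

```text
time: 2.95
ee_pos: [0.4286, 0.0937, 0.3714]
eef_rot: [-0.705, -0.046, 0.046, 0.706]
ft_force: [1.0, 1.4, 0.5]
width: 0.0525
```

Emit:
{"op": "arm_command", "data": {"deltas": [0, 0, 0, 0, 0, 0]}}

```text
time: 3.08
ee_pos: [0.4295, 0.091, 0.3717]
eef_rot: [-0.705, -0.044, 0.043, 0.706]
ft_force: [0.0, 0.3, 0.5]
width: 0.0523
```

```bash
python3 - <<'E'
from h import *
T=toolT();p=r.camera('wrist');save(p,'w1');print(T.round(4));s=r.read_state();print(s['joint_positions'],s['time'])
np.savez('w1.npz',T=T,img=p['image'])
print(tgt([.5,-.12,.38],tool_down(.134,0)))
E
```

```text
[[ 9.923e-01  1.500e-03 -1.238e-01  4.295e-01]
 [ 1.238e-01  9.000e-04  9.923e-01  9.100e-02]
 [ 1.600e-03 -1.000e+00  7.000e-04  3.717e-01]
 [ 0.000e+00  0.000e+00  0.000e+00  1.000e+00]]
[-0.71909927 -0.15162645  0.35074317  1.66676509  0.05122118  1.61626779
 -0.23960826] 3.125
row [0.0429, -0.0089, -0.2214, -0.06, -0.23, 0.05]
(array([ 0.04294347, -0.00885513, -0.22143182]), array([-0.05588317, -0.22506099,  0.04662648]))
```

View pics/w1.png

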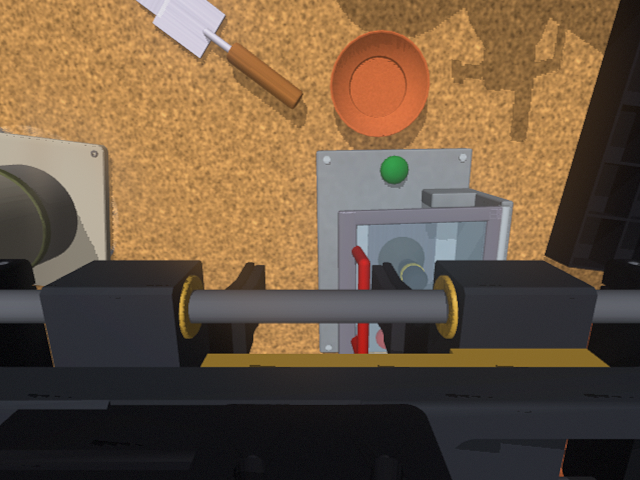

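Emit:
{"op": "arm_command", "data": {"deltas": [0.02, 0, -0.06, 0, 0, 0, 0.04, 0, -0.12, 0, 0, 0, 0.04, 0, -0.18, 0, 0, 0, 0.04, 0, -0.22, 0, 0, 0, 0.04, 0, -0.22, 0, 0, 0]}}

```text
time: 3.75
ee_pos: [0.4974, -0.1187, 0.3708]
eef_rot: [0.706, 0.046, -0.047, -0.705]
ft_force: [0.6, 0.4, 0.2]
width: 0.0524
```

```bash
python3 - <<'E'
from h import *
T=toolT();p=r.camera('wrist');save(p,'w2');print(T.round(4));s=r.read_state();print(s['joint_positions'],s['time'])
np.savez('w2.npz',T=T,img=p['image'],he=p['hand_eye'],K=p['intrinsics'])
E
```

```text
[[ 9.914e-01 -3.000e-04 -1.310e-01  4.974e-01]
 [ 1.310e-01 -6.000e-04  9.914e-01 -1.187e-01]
 [-4.000e-04 -1.000e+00 -6.000e-04  3.708e-01]
 [ 0.000e+00  0.000e+00  0.000e+00  1.000e+00]]
[-0.50645584  0.01898466  0.66694456  1.52412821 -0.01181317  1.60303415
  0.29426735] 3.8
```

View pics/w2.png

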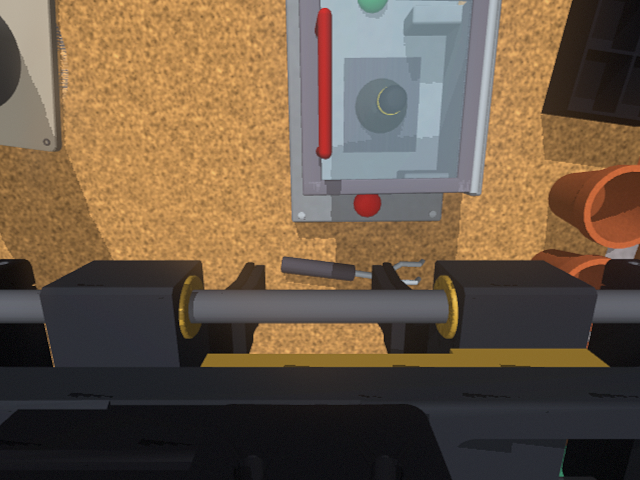

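```bash
cat >fit2.py <<'E'
from h import *
from scipy.optimize import least_squares
Z=np.load('w2.npz');K=Z['K'];he=Z['he'];TT={n:np.load(n+'.npz')['T']@he for n in('w1','w2')}
q=dict(intrinsics=K); hz=.194
D=[('w2',324,13,-.067,.054,hz),('w2',324,153,-.067,-.054,hz),('w2',292,221,-.11,-.16,.03),('w2',441,221,.11,-.16,.03),('w2',304,194,-.087,-.1,.15),
('w1',317,151,-.11,.16,.03),('w1',470,150,.11,.16,.03),('w1',338,212,-.087,.1,.15),('w1',358.5,250,-.067,.054,hz),('w1',320,352,-.11,-.16,.03)]
def f(v,full=False):
    c,s=np.cos(v[2]),np.sin(v[2])
    o=[proj(q,[v[0]+c*x-s*y,v[1]+s*x+c*y,z+v[3]],TT[n])[0]-[u,w] for n,u,w,x,y,z in D]
    return np.array(o) if full else np.array(o).ravel()
if __name__=='__main__':
    s=least_squares(f,[.55,0,.1,0],loss='soft_l1');print(s.x);print(f(s.x,True).round(1))
    print('handle +y end tri',tri([ray(q,(13,324),TT['w2']),ray(q,(250,358.5),TT['w1'])]))
E
python3 fit2.py
```

```text
[ 0.55271811  0.00202951  0.1389112  -0.00656453]
[[-2.  13.2]
 [-1.4 -1.1]
 [ 0.5  1.3]
 [-0.1  0.2]
 [ 0.2 -0.6]
 [-0.1  0.2]
 [ 2.6 -1.2]
 [ 0.1 -3.8]
 [ 1.4  9.3]
 [-0.  -0.4]]
handle +y end tri (array([0.47763246, 0.05635607, 0.18686952]), [np.float64(0.0016554661201871224), np.float64(0.0016554661201872265)])
```

```bash
cat >fit3.py <<'E'
import fit2,fit
from h import *
from scipy.optimize import least_squares
for lock in (0,1):
    g=lambda v:np.concatenate([fit2.f([v[0],v[1],v[2],v[3]*(1-lock)]),1.5*fit.f([v[0],v[1],v[2],v[3]*(1-lock)])])
    s=least_squares(g,[.55,0,.13,0],loss='soft_l1');print(s.x,s.cost)
v=s.x*[1,1,1,0]
print(fit2.f(v,True).round(1).tolist());print(fit.f(v,True).round(1).tolist())
E
sed -i 's/,\.054,hz/,.059,hz/g; s/,-\.054,hz/,-.059,hz/g' fit.py fit2.py
python3 fit3.py
```

```text
[0.55437288 0.00494488 0.13523831 0.0084813 ]
[[-1.1 -2. ]
 [ 0.1 -2.8]
 [ 1.2 -0.5]
 [-1.2  0. ]
 [-0.5  0.9]
 [-0.1  1. ]
 [-0.3  0.1]
 [-0.1  0.9]
 [-2.1  1.4]
 [ 0.9 -0.2]
 [-0.5  1.4]
 [-0.7  1.3]
 [-1.5 -2. ]
 [ 1.8 -0.4]]
[0.55263252 0.00461413 0.13727805 0.00147258] 52.96056321677577
[0.55260941 0.0046559  0.13720593 0.        ] 53.34838823251383
[[-1.5, 0.7], [-1.2, 1.5], [0.1, 0.4], [1.5, -0.5], [0.1, -2.3], [0.2, -1.7], [5.2, -2.9], [0.8, -5.2], [2.6, 4.2], [-0.0, 0.4]]
[[-0.9, -0.5], [-0.2, -1.5], [0.9, 0.4], [-0.8, 1.1], [-0.4, 2.2], [-0.3, 2.3], [-0.1, 1.3], [-0.4, 2.0], [-2.3, 2.7], [0.4, 1.1], [-0.7, 2.6], [-1.3, 2.6], [-1.5, -1.0], [0.9, 0.4]]
```

```bash
cat >> h.py <<'E'
C=np.array([.5526,.0047,0]);YAW=.137
def cw(x,y,z):
    c,s=np.cos(YAW),np.sin(YAW);return C+[c*x-s*y,s*x+c*y,z]
def handle(a): # console coords at opening a
    c,s=np.cos(a),np.sin(a);return np.array([.098-.165*c+.044*s,0,.150+.165*s+.044*c])
E
python3 - <<'E'
from h import *
h=handle(0);print(h,handle(1))
D=tool_down(YAW);
tgt(cw(h[0]+.001,0,.255),D);tgt(cw(h[0]+.001,0,.175),D)
E
```

```text
[-0.067  0.     0.194] [0.04587484 0.         0.31261601]
row [0.0048, 0.1157, 0.1108, -0.03, 0.02, -0.02]
row [0.0048, 0.1957, 0.1107, -0.03, 0.02, -0.02]
```

Emit:
{"op": "arm_command", "data": {"deltas": [0.005, 0.03, 0.05, 0, 0, 0, 0.005, 0.08, 0.09, 0, 0, 0, 0.005, 0.116, 0.11, 0, 0, 0, 0.005, 0.116, 0.11, 0, 0, 0, 0.005, 0.116, 0.11, 0, 0, 0], "hand": 0.6}}

```text
time: 4.53
ee_pos: [0.4883, -0.0073, 0.2565]
eef_rot: [-0.705, -0.048, 0.047, 0.706]
ft_force: [0.3, -0.3, 1.1]
width: 0.0524
```

```bash
python3 - <<'E'
from h import *
T=toolT();p=r.camera('wrist');save(p,'w3');
tgt(cw(-.066,0,.175),tool_down(YAW))
print(proj(p,[cw(-.067,y,.194) for y in(-.055,0,.055)],T@p['hand_eye']))
p=r.camera('scene');cv2.imwrite('pics/s3.png',cv2.resize(p['image'][130:330,220:420],None,fx=3,fy=3,interpolation=cv2.INTER_CUBIC)[:,:,::-1])
E
```

```text
row [-0.0011, 0.0817, 0.0035, -0.01, -0.19, 0.15]
[[316.10882847 317.03742977]
 [315.79551795 241.7267899 ]
 [315.44336161 157.07875778]]
```

View pics/w3.png

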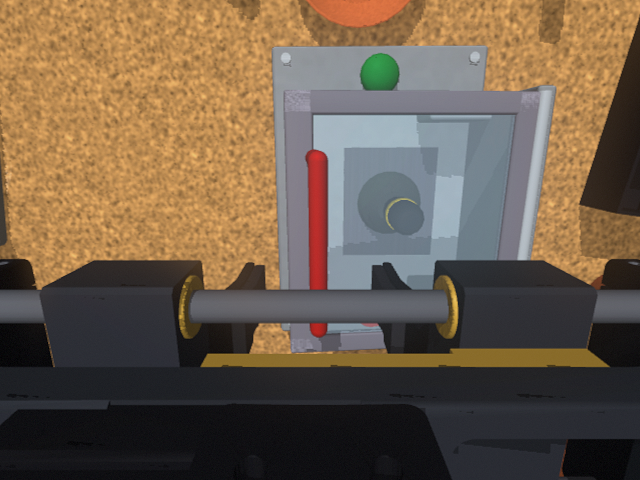

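View pics/s3.png

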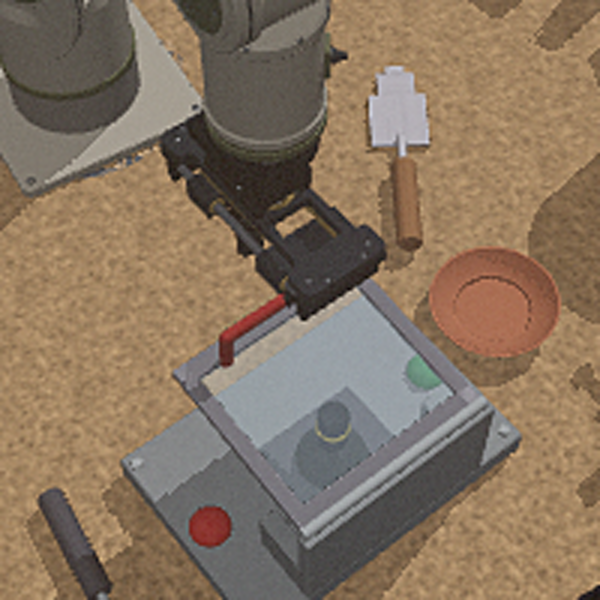

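Emit:
{"op": "arm_command", "data": {"deltas": [0, 0.03, 0.003, 0, 0, 0, 0, 0.06, 0.003, 0, 0, 0, 0, 0.081, 0.003, 0, 0, 0, 0, 0.081, 0.003, 0, 0, 0, 0, 0.081, 0.003, 0, 0, 0]}}

```text
time: 5.25
ee_pos: [0.4881, -0.0045, 0.1754]
eef_rot: [-0.705, -0.048, 0.046, 0.706]
ft_force: [-0.3, 0.4, 1.1]
width: 0.0522
```

Emit:
{"op": "arm_command", "data": {"deltas": [0, 0, 0, 0, 0, 0, 0, 0, 0, 0, 0, 0, 0, 0, 0, 0, 0, 0, 0, 0, 0, 0, 0, 0, 0, 0, 0, 0, 0, 0], "hand": 0, "grip_force": 20}}

```text
time: 5.88
ee_pos: [0.4878, -0.0041, 0.1741]
eef_rot: [-0.705, -0.048, 0.047, 0.706]
ft_force: [23.0, 2.0, -11.0]
width: 0.0102
```

Emit:
{"op": "arm_command", "data": {"deltas": [0.002, 0, 0, 0, 0, 0, 0.002, 0, 0, 0, 0, 0]}}

```text
time: 6.12
ee_pos: [0.4877, -0.0041, 0.1734]
eef_rot: [-0.705, -0.046, 0.049, 0.706]
ft_force: [-7.9, -0.5, 2.7]
width: 0.0098
```

```bash
python3 - <<'E'
from h import *
p=r.camera('wrist');save(p,'w4');print(r.read_state()['ft_force'],r.read_state()['width'],r.read_state()['ee_pos'])
p=r.camera('scene');cv2.imwrite('pics/s4.png',cv2.resize(p['image'][130:330,220:420],None,fx=3,fy=3,interpolation=cv2.INTER_CUBIC)[:,:,::-1])
E
```

```text
[-7.28498604 -0.82678282  3.28261772] 0.010138692798254382 [ 0.4877346  -0.00409927  0.17347107]
```

View pics/w4.png

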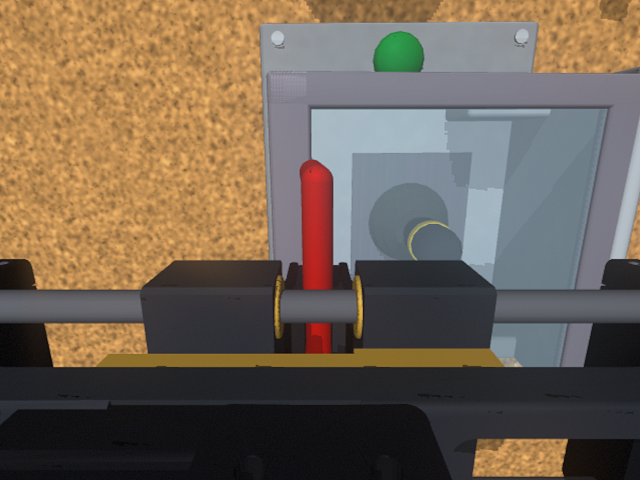

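View pics/s4.png

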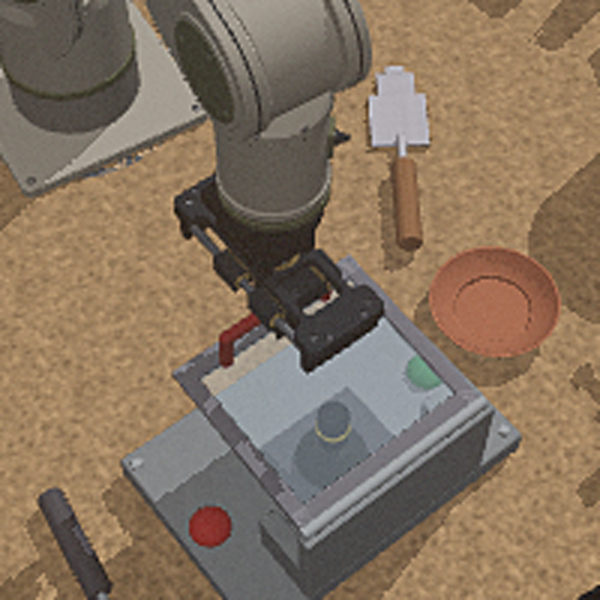

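```bash
python3 - <<'E'
from h import *
h0=handle(0)
for a in np.arange(.05,1.06,.05):
    d=handle(a)-h0; print(round(a,2),(d[[0,2]]*1000).round(1))
E
```

```text
0.05 [2.4 8.2]
0.1 [ 5.2 16.3]
0.15 [ 8.4 24.2]
0.2 [12.  31.9]
0.25 [16.  39.5]
0.3 [20.4 46.8]
0.35 [25.1 53.9]
0.4 [30.2 60.8]
0.45 [35.6 67.4]
0.5 [41.3 73.7]
0.55 [47.3 79.8]
0.6 [53.7 85.5]
0.65 [60.3 90.9]
0.7 [67.1 95.9]
0.75 [ 74.3 100.7]
0.8 [ 81.6 105. ]
0.85 [ 89.2 109. ]
0.9 [ 96.9 112.6]
0.95 [104.8 115.8]
1.0 [112.9 118.6]
1.05 [121.1 121. ]
```

Emit:
{"op": "arm_command", "data": {"deltas": [0.0017, -0.0081, 0, 0, 0, 0, 0.0042, -0.0162, 0, 0, 0, 0, 0.0042, -0.0162, 0, 0, 0, 0]}}

```text
time: 6.6
ee_pos: [0.4948, -0.0031, 0.1913]
eef_rot: [-0.705, -0.049, 0.046, 0.706]
ft_force: [5.2, 0.4, -0.7]
width: 0.0097
```

Emit:
{"op": "arm_command", "data": {"deltas": [0.0037, -0.0079, 0, 0, 0, 0, 0.0073, -0.0156, 0, 0, 0, 0, 0.0113, -0.0232, 0, 0, 0, 0, 0.0157, -0.0305, 0, 0, 0, 0, 0.0204, -0.0376, 0, 0, 0, 0, 0.0255, -0.0445, 0, 0, 0, 0, 0.0255, -0.0445, 0, 0, 0, 0]}}

```text
time: 7.48
ee_pos: [0.5215, 0.0006, 0.2343]
eef_rot: [0.706, 0.05, -0.046, -0.705]
ft_force: [23.4, 2.2, -19.5]
width: 0.0095
```

Emit:
{"op": "arm_command", "data": {"deltas": [0.0075, -0.0054, 0, 0, 0, 0, 0.0137, -0.0114, 0, 0, 0, 0, 0.0197, -0.0175, 0, 0, 0, 0, 0.0261, -0.0232, 0, 0, 0, 0, 0.0261, -0.0232, 0, 0, 0, 0]}}

```text
time: 8.1
ee_pos: [0.5456, 0.004, 0.2578]
eef_rot: [0.706, 0.048, -0.047, -0.705]
ft_force: [10.3, 1.8, -14.3]
width: 0.0095
```

Emit:
{"op": "arm_command", "data": {"deltas": [0.0076, -0.0044, 0, 0, 0, 0, 0.0144, -0.0094, 0, 0, 0, 0, 0.0216, -0.0141, 0, 0, 0, 0, 0.0289, -0.0184, 0, 0, 0, 0, 0.0365, -0.0224, 0, 0, 0, 0, 0.0365, -0.0224, 0, 0, 0, 0]}}

```text
time: 8.85
ee_pos: [0.5818, 0.009, 0.2802]
eef_rot: [0.706, 0.048, -0.047, -0.705]
ft_force: [7.0, 3.1, -14.7]
width: 0.0102
```

Emit:
{"op": "arm_command", "data": {"deltas": [0.0045, -0.0005, 0, 0, 0, 0, 0.008, -0.002, 0, 0, 0, 0, 0.012, -0.0035, 0, 0, 0, 0, 0.012, -0.0035, 0, 0, 0, 0]}}

```text
time: 9.35
ee_pos: [0.5931, 0.0104, 0.2845]
eef_rot: [-0.705, -0.048, 0.047, 0.706]
ft_force: [-1.4, 5.5, -3.3]
width: 0.0099
```

Emit:
{"op": "arm_command", "data": {"deltas": [0.004, -0.0015, 0, 0, 0, 0, 0.006, -0.002, 0, 0, 0, 0, 0.006, -0.002, 0, 0, 0, 0]}}

```text
time: 9.72
ee_pos: [0.5962, 0.0108, 0.2856]
eef_rot: [-0.705, -0.045, 0.049, 0.706]
ft_force: [-16.6, 3.5, -0.7]
width: 0.0102
```

Emit:
{"op": "arm_command", "data": {"deltas": [0.002, -0.0005, 0, 0, 0, 0, 0.002, -0.0005, 0, 0, 0, 0]}}

```text
time: 9.98
ee_pos: [0.5962, 0.0108, 0.2856]
eef_rot: [-0.705, -0.044, 0.051, 0.706]
ft_force: [-27.9, 3.8, 1.7]
width: 0.0099
```

```bash
python3 - <<'E'
from h import *
print(r.read_state()['ft_force'],r.read_state()['joint_positions'])
p=r.camera('scene');cv2.imwrite('pics/s5.png',cv2.resize(p['image'][130:330,220:420],None,fx=3,fy=3,interpolation=cv2.INTER_CUBIC)[:,:,::-1])
p=r.camera('top');cv2.imwrite('pics/t5.png',cv2.resize(p['image'][130:330,220:440],None,fx=3,fy=3,interpolation=cv2.INTER_CUBIC)[:,:,::-1])
E
```

```text
[-27.90122696   3.76015741   1.68958291] [-0.55530918  0.27044462  0.57661179  1.45908302 -0.1476938   1.46581401
  0.15537471]
```

View pics/s5.png

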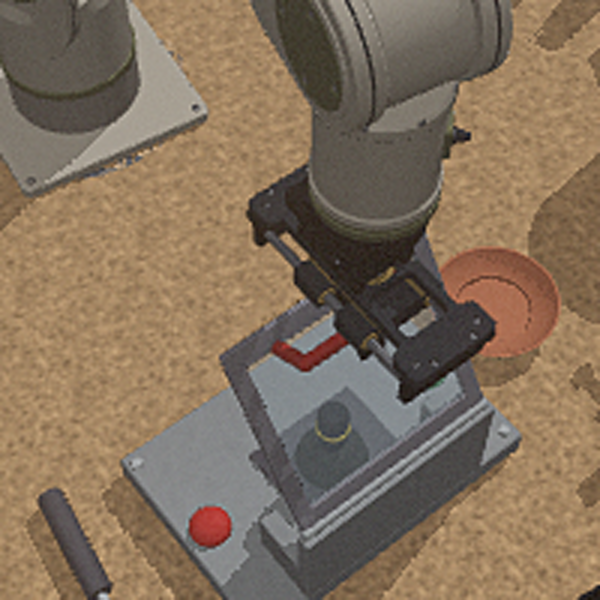

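View pics/t5.png

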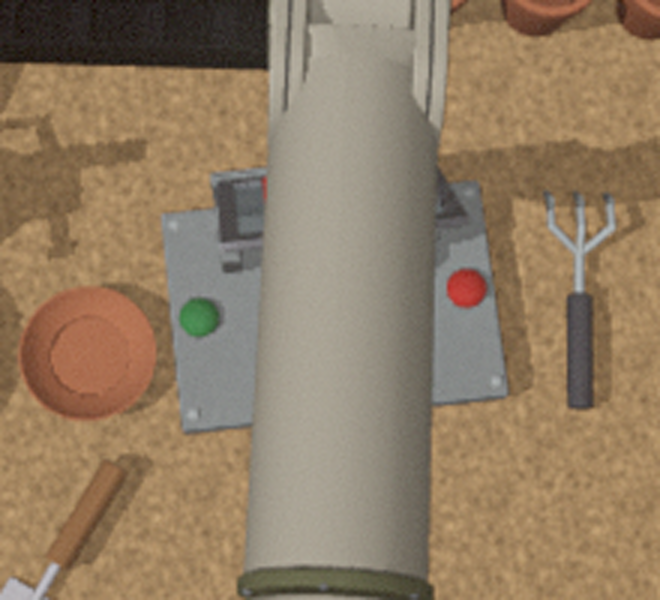

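Emit:
{"op": "arm_command", "data": {"deltas": [-0.004, 0.001, 0, 0, 0, 0, -0.004, 0.001, 0, 0, 0, 0]}}

```text
time: 10.32
ee_pos: [0.5962, 0.0108, 0.2857]
eef_rot: [-0.705, -0.048, 0.047, 0.706]
ft_force: [-4.2, 4.3, -4.7]
width: 0.0104
```

Emit:
{"op": "arm_command", "data": {"deltas": [0, 0, 0, 0, 0, 0, 0, 0, 0, 0, 0, 0, 0, 0, 0, 0, 0, 0], "hand": 0.3}}

```text
time: 10.7
ee_pos: [0.597, 0.0099, 0.2859]
eef_rot: [0.706, 0.048, -0.047, -0.705]
ft_force: [-0.8, -1.1, 0.5]
width: 0.0249
```

```bash
python3 - <<'E'
from h import *
L=np.radians(35); f=np.array([np.sin(L),0,-np.cos(L)])
for j in(90,-90):
    D=tool_down(YAW,L,j); print(D.round(2).tolist())
    g=np.array([.015,-.042,.095])+.019*f
    tgt(cw(*(g-.15*f)),D);tgt(cw(*g),D)
E
```

```text
[[0.14, 0.57, 0.81], [-0.99, 0.08, 0.11], [0.0, -0.82, 0.57]]
row [-0.1048, 0.0835, -0.0414, 27.4, 86.76, -27.26]
row [-0.019, 0.2065, -0.0411, 27.4, 86.76, -27.26]
[[-0.14, 0.57, -0.81], [0.99, 0.08, -0.11], [0.0, -0.82, -0.57]]
row [-0.1048, 0.0835, -0.0414, -27.28, -87.14, -27.42]
row [-0.019, 0.2065, -0.0411, -27.28, -87.14, -27.42]
```

Emit:
{"op": "arm_command", "data": {"deltas": [0, -0.03, 0, 0, 0, 0, 0, -0.08, 0, 0, 0, 0, -0.03, -0.11, 0, 0, 0, 0, -0.08, -0.11, 0, 0, 0, 0, -0.12, -0.11, 0, 0, 0, 0, -0.16, -0.11, -0.02, 0, 0, 0, -0.2, -0.1, -0.04, 0, 0, 0, -0.2, -0.1, -0.04, 0, 0, 0]}}

```text
time: 11.7
ee_pos: [0.4021, -0.0582, 0.3858]
eef_rot: [-0.705, -0.047, 0.045, 0.706]
ft_force: [1.2, 0.4, 0.5]
width: 0.0262
```

Emit:
{"op": "arm_command", "data": {"deltas": [0, 0, 0, 2.74, 8.68, -2.73, 0, 0, 0, 5.48, 17.35, -5.45, 0, 0, 0, 8.22, 26.0, -8.18, 0, 0, 0, 10.96, 34.7, -10.9, 0, 0, 0, 13.7, 43.4, -13.6, 0, 0, 0, 16.4, 52.1, -16.4, 0, 0, 0, 19.2, 60.7, -19.1, 0, 0, 0, 21.9, 69.4, -21.8], "hand": 0}}

```text
time: 12.7
ee_pos: [0.4011, -0.0547, 0.3896]
eef_rot: [-0.492, 0.209, -0.419, 0.734]
ft_force: [-0.9, 0.5, 0.7]
width: 0.0004
```

```bash
python3 - <<'E'
from h import *
L=np.radians(35); f=np.array([np.sin(L),0,-np.cos(L)])
s=r.read_state();print(s['joint_positions'],s['width'])
D=tool_down(YAW,L,90)
g=np.array([.015,-.042,.095])+.019*f
tgt(cw(*(g-.15*f)),D);tgt(cw(*g),D)
p=r.camera('scene');cv2.imwrite('pics/s6.png',cv2.resize(p['image'][130:330,220:420],None,fx=3,fy=3,interpolation=cv2.INTER_CUBIC)[:,:,::-1])
E
```

```text
[ 0.15591279 -0.49675584  0.05636647  1.95727033 -0.2303651   1.30151463
 -0.71825737] 0.0004376752199761339
row [0.0272, 0.2097, -0.0047, 7.92, 25.87, -8.2]
row [0.0524, 0.3567, 0.0105, 7.92, 25.87, -8.2]
```

View pics/s6.png

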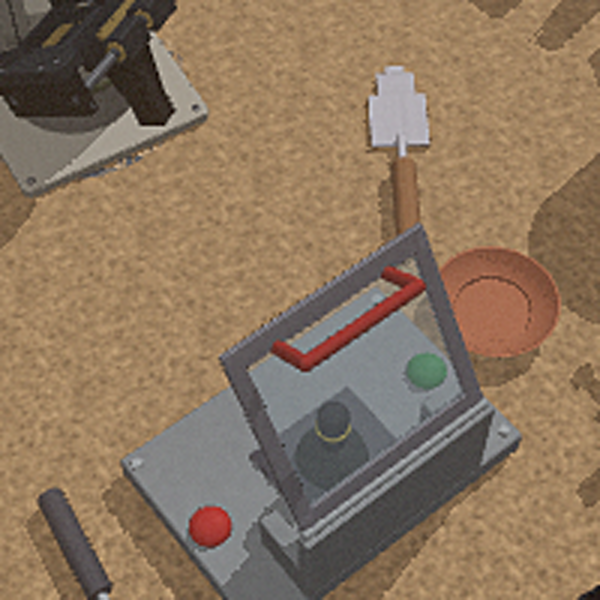

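Emit:
{"op": "arm_command", "data": {"deltas": [0.007, 0.05, -0.001, 2, 6.5, -2, 0.014, 0.1, -0.002, 4, 13, -4, 0.02, 0.15, -0.003, 6, 19.4, -6.2, 0.027, 0.21, -0.005, 7.9, 25.9, -8.2, 0.027, 0.21, -0.005, 7.9, 25.9, -8.2, 0.027, 0.21, -0.005, 7.9, 25.9, -8.2]}}

```text
time: 13.5
ee_pos: [0.4985, -0.0449, 0.2028]
eef_rot: [-0.35, 0.303, -0.581, 0.669]
ft_force: [0.7, 0.7, -0.0]
width: 0.0006
```

```bash
python3 - <<'E'
from h import *
L=np.radians(35); f=np.array([np.sin(L),0,-np.cos(L)])
s=r.read_state();print(s['joint_positions'],s['ee_pos'])
D=tool_down(YAW,L,90)
g=np.array([.015,-.042,.095])+.019*f
print(cw(*(g-.15*f)))
tgt(cw(*(g-.15*f)),D);tgt(cw(*g),D)
T=toolT();p=r.camera('wrist');save(p,'w7')
print(proj(p,[cw(.015,0,.095),cw(.015,0,.125),cw(*g)],T@p['hand_eye']))
p=r.camera('scene');cv2.imwrite('pics/s7.png',cv2.resize(p['image'][130:330,220:420],None,fx=3,fy=3,interpolation=cv2.INTER_CUBIC)[:,:,::-1])
E
```

```text
[ 0.21759042 -0.32580725 -0.10654594  2.29897931 -0.31435724  0.592755
 -1.11290654] [ 0.49845229 -0.04490722  0.20280762]
[ 0.49876099 -0.04511969  0.20230892]
row [0.0003, 0.0006, -0.0001, 0.08, 0.25, -0.08]
row [0.0005, 0.1506, 0.0002, 0.08, 0.25, -0.08]
[[269.07694076 223.04022069]
 [264.09541583 208.52525897]
 [318.13102685 218.55546886]]
```

View pics/w7.png

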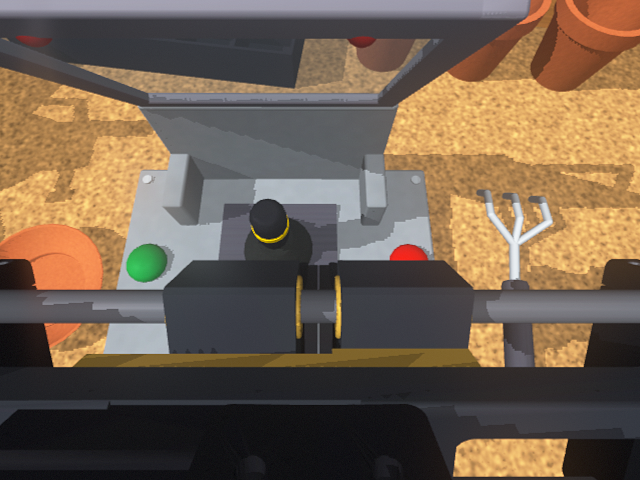

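View pics/s7.png

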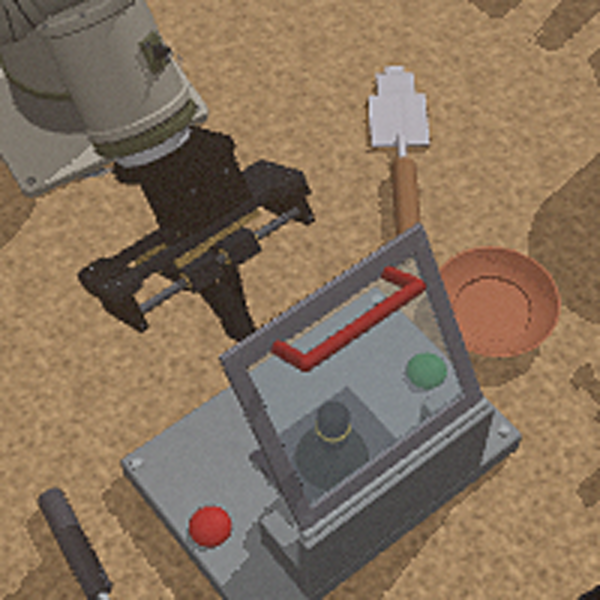

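Emit:
{"op": "arm_command", "data": {"deltas": [0, 0.04, 0, 0, 0, 0, 0, 0.08, 0, 0, 0, 0, 0, 0.12, 0, 0, 0, 0, 0, 0.15, 0, 0, 0, 0, 0, 0.15, 0, 0, 0, 0]}}

```text
time: 14.22
ee_pos: [0.5833, -0.0333, 0.078]
eef_rot: [-0.35, 0.304, -0.582, 0.669]
ft_force: [-1.3, 1.0, 0.6]
width: 0.0002
```

```bash
python3 - <<'E'
from h import *
s=r.read_state();print(s['joint_positions'],s['ee_pos'],s['ft_force'])
T=toolT();p=r.camera('wrist');save(p,'w8')
print(proj(p,[cw(.015,0,.095),cw(.015,0,.125)],T@p['hand_eye']))
E
```

```text
[ 0.15806201  0.07768623 -0.1203912   2.2555883  -0.42307153  0.22846985
 -1.00574812] [ 0.58333813 -0.03326789  0.07801063] [-1.33357211  0.98637368  0.64218939]
[[221.99623516 297.2902721 ]
 [200.69890659 282.53148236]]
```

View pics/w8.png

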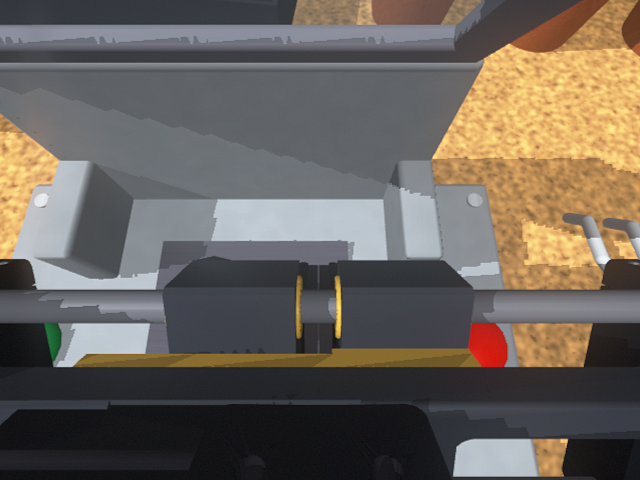

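Emit:
{"op": "arm_command", "data": {"deltas": [-0.005, 0, 0, 0, 0, 0, -0.01, 0, 0, 0, 0, 0, -0.014, 0, 0, 0, 0, 0, -0.018, 0, 0, 0, 0, 0, -0.022, 0, 0, 0, 0, 0, -0.022, 0, 0, 0, 0, 0]}}

```text
time: 15.02
ee_pos: [0.5798, -0.0115, 0.0784]
eef_rot: [-0.349, 0.303, -0.582, 0.669]
ft_force: [0.1, -1.5, 1.3]
width: 0.0005
```

Emit:
{"op": "arm_command", "data": {"deltas": [-0.004, 0, 0, 0, 0, 0, -0.007, 0, 0, 0, 0, 0, -0.01, 0, 0, 0, 0, 0, -0.01, 0, 0, 0, 0, 0]}}

```text
time: 15.52
ee_pos: [0.5789, -0.0021, 0.0788]
eef_rot: [-0.349, 0.303, -0.583, 0.669]
ft_force: [0.4, -5.6, 4.4]
width: 0.0005
```

```bash
python3 - <<'E'
from h import *
s=r.read_state();print(s['ee_pos'],s['ft_force'])
p=r.camera('scene');cv2.imwrite('pics/s9.png',cv2.resize(p['image'][220:320,280:380],None,fx=6,fy=6,interpolation=cv2.INTER_CUBIC)[:,:,::-1])
E
```

```text
[ 0.57885949 -0.00207862  0.07876025] [ 0.44961963 -5.58708673  4.38273972]
```

View pics/s9.png

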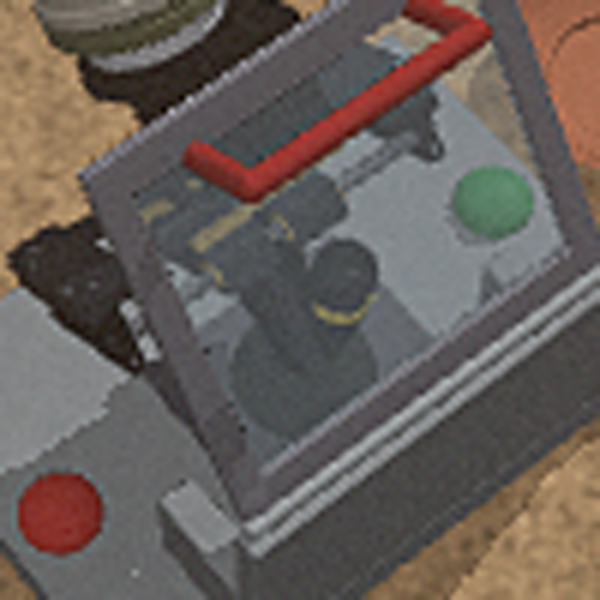

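Emit:
{"op": "arm_command", "data": {"deltas": [-0.003, 0, 0, 0, 0, 0, -0.004, 0, 0, 0, 0, 0, -0.004, 0, 0, 0, 0, 0]}}

```text
time: 15.95
ee_pos: [0.5783, 0.0014, 0.0787]
eef_rot: [-0.349, 0.303, -0.583, 0.668]
ft_force: [0.4, -6.1, 5.0]
width: 0.0005
```

Emit:
{"op": "arm_command", "data": {"deltas": [-0.002, 0, 0, 0, 0, 0, -0.003, 0, 0, 0, 0, 0, -0.003, 0, 0, 0, 0, 0]}}

```text
time: 16.32
ee_pos: [0.5777, 0.0041, 0.0785]
eef_rot: [-0.349, 0.303, -0.583, 0.668]
ft_force: [1.3, -8.3, 3.1]
width: 0.0005
```

Emit:
{"op": "arm_command", "data": {"deltas": [-0.001, 0, 0, 0, 0, 0, -0.002, 0, 0, 0, 0, 0, -0.002, 0, 0, 0, 0, 0]}}

```text
time: 16.7
ee_pos: [0.5773, 0.0057, 0.0783]
eef_rot: [-0.349, 0.304, -0.583, 0.668]
ft_force: [-0.4, -8.8, 2.0]
width: 0.0003
```

Emit:
{"op": "arm_command", "data": {"deltas": [-0.001, 0, 0, 0, 0, 0, -0.002, 0, 0, 0, 0, 0, -0.002, 0, 0, 0, 0, 0]}}

```text
time: 17.08
ee_pos: [0.5771, 0.0065, 0.0783]
eef_rot: [-0.349, 0.304, -0.584, 0.667]
ft_force: [2.1, -12.9, 2.2]
width: 0.0004
```

Emit:
{"op": "arm_command", "data": {"deltas": [-0.001, 0, 0, 0, 0, 0, -0.001, 0, 0, 0, 0, 0]}}

```text
time: 17.32
ee_pos: [0.577, 0.0068, 0.0783]
eef_rot: [-0.349, 0.304, -0.584, 0.667]
ft_force: [1.8, -15.0, 2.4]
width: 0.0003
```

```bash
python3 - <<'E'
from h import *
s=r.read_state();print(s['ee_pos'],s['ft_force'])
p=r.camera('scene');cv2.imwrite('pics/s10.png',cv2.resize(p['image'][220:320,280:380],None,fx=6,fy=6,interpolation=cv2.INTER_CUBIC)[:,:,::-1])
L=.4
for a in(.3,.35,.4): print(a,(proj(p,[cw(.015,d*np.sin(a),.025+d*np.cos(a)) for d in(.07,.1)])-[280,220])*6)
E
```

```text
[0.57698282 0.0068215  0.0782685 ] [  1.81218524 -14.9636993    2.39722895]
0.3 [[338.277835   292.23062401]
 [355.32138713 251.84363278]]
0.35 [[343.83247726 289.35845253]
 [363.35567701 247.76674775]]
0.4 [[349.25617024 286.73415742]
 [371.18434889 244.06217702]]
```

View pics/s10.png

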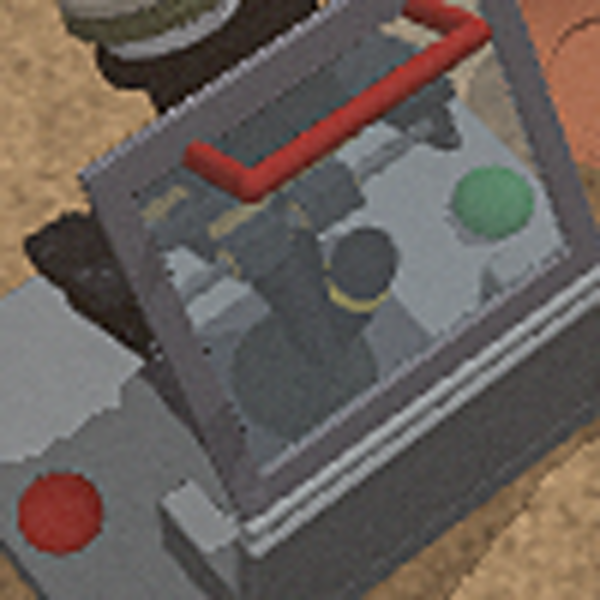

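Emit:
{"op": "arm_command", "data": {"deltas": [-0.001, 0, 0, 0, 0, 0, -0.0015, 0, 0, 0, 0, 0, -0.0015, 0, 0, 0, 0, 0]}}

```text
time: 17.75
ee_pos: [0.5768, 0.0073, 0.0782]
eef_rot: [-0.348, 0.304, -0.584, 0.667]
ft_force: [1.8, -19.1, 1.2]
width: 0.0007
```

Emit:
{"op": "arm_command", "data": {"deltas": [0, 0, 0, 0, 0, 0, 0, 0, 0, 0, 0, 0, 0, 0, 0, 0, 0, 0, 0, 0, 0, 0, 0, 0, 0, 0, 0, 0, 0, 0, 0, 0, 0, 0, 0, 0, 0, 0, 0, 0, 0, 0, 0, 0, 0, 0, 0, 0]}}

```text
time: 18.75
ee_pos: [0.5768, 0.0073, 0.0783]
eef_rot: [-0.348, 0.304, -0.584, 0.667]
ft_force: [2.5, -19.2, 1.7]
width: 0.0005
```

```bash
python3 - <<'E'
from h import *
s=r.read_state();print(s['ee_pos'],s['ft_force'])
T=toolT();p=r.camera('wrist');cv2.imwrite('pics/w11.png',p['image'][:,:,::-1])
p=r.camera('scene');cv2.imwrite('pics/s11.png',cv2.resize(p['image'][220:320,280:380],None,fx=6,fy=6,interpolation=cv2.INTER_CUBIC)[:,:,::-1])
for a in(0,.3,.35,.4): print(a,(proj(p,[cw(.015,d*np.sin(a),.025+d*np.cos(a)) for d in(.07,.1)])-[280,220])*6)
E
```

```text
[0.57683753 0.00734733 0.07826193] [  2.49197387 -19.21033883   1.69936662]
0 [[303.07209464 314.22930942]
 [304.10688826 283.50497071]]
0.3 [[338.277835   292.23062401]
 [355.32138713 251.84363278]]
0.35 [[343.83247726 289.35845253]
 [363.35567701 247.76674775]]
0.4 [[349.25617024 286.73415742]
 [371.18434889 244.06217702]]
```

View pics/s11.png

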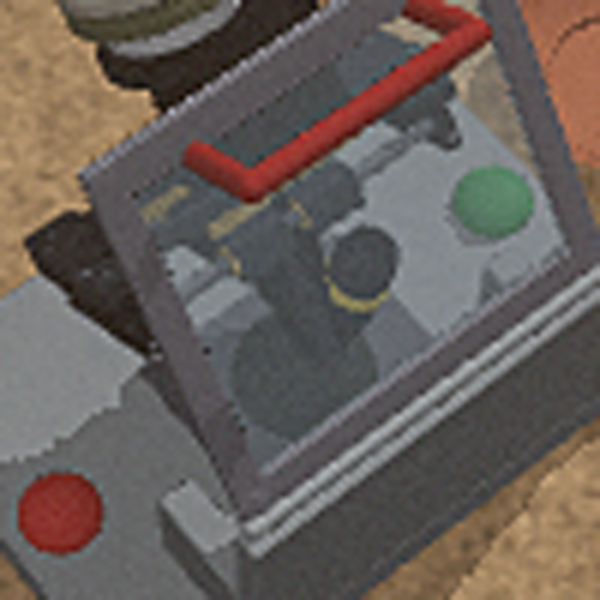

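Emit:
{"op": "arm_command", "data": {"deltas": [0, 0, 0, 0, 0, 0, 0, 0, 0, 0, 0, 0, 0, 0, 0, 0, 0, 0, 0, 0, 0, 0, 0, 0, 0, 0, 0, 0, 0, 0, 0, 0, 0, 0, 0, 0, 0, 0, 0, 0, 0, 0, 0, 0, 0, 0, 0, 0]}}

```text
time: 19.85
ee_pos: [0.5768, 0.0073, 0.0783]
eef_rot: [-0.348, 0.304, -0.584, 0.667]
ft_force: [2.8, -18.8, 0.1]
width: 0.0005
```

Emit:
{"op": "arm_command", "data": {"deltas": [0, 0, 0, 0, 0, 0, 0, 0, 0, 0, 0, 0, 0, 0, 0, 0, 0, 0, 0, 0, 0, 0, 0, 0]}}

```text
time: 20.35
ee_pos: [0.5768, 0.0073, 0.0782]
eef_rot: [-0.348, 0.304, -0.584, 0.667]
ft_force: [3.4, -18.8, 1.8]
width: 0.0004
```

Emit:
{"op": "arm_command", "data": {"deltas": [0.01, 0, 0, 0, 0, 0, 0.02, 0, 0, 0, 0, 0, 0.03, 0, 0, 0, 0, 0, 0.04, 0, 0, 0, 0, 0, 0.05, 0, 0, 0, 0, 0, 0.052, 0, 0, 0, 0, 0]}}

```text
time: 21.1
ee_pos: [0.5831, -0.0397, 0.0776]
eef_rot: [-0.349, 0.304, -0.582, 0.669]
ft_force: [0.1, -0.5, -0.1]
width: 0.0003
```

Now back out along the tool axis.

Emit:
{"op": "arm_command", "data": {"deltas": [0, -0.05, 0, 0, 0, 0, 0, -0.1, 0, 0, 0, 0, 0, -0.16, 0, 0, 0, 0, 0, -0.16, 0, 0, 0, 0]}}

```text
time: 21.6
ee_pos: [0.4934, -0.0527, 0.2145]
eef_rot: [-0.347, 0.3, -0.584, 0.669]
ft_force: [0.6, -0.3, 0.3]
width: 0.0002
```

```bash
python3 - <<'E'
from h import *
s=r.read_state();print(s['ee_pos'],s['joint_positions'])
T=toolT();p=r.camera('wrist');save(p,'w12')
print(proj(p,[cw(.015,0,.095),cw(.015,0,.125)],T@p['hand_eye']))
tgt([.42,-.06,.36],tool_down(YAW,0,0))
E
```

```text
[ 0.49336202 -0.05266082  0.21450386] [ 0.20809915 -0.35403529 -0.07603642  2.2956005  -0.30723774  0.61979665
 -1.10520204]
[[262.75482503 222.86804314]
 [257.47328817 208.76208984]]
row [-0.0021, -0.1636, 0.0251, -27.42, -86.79, 27.57]
```

View pics/w12.png

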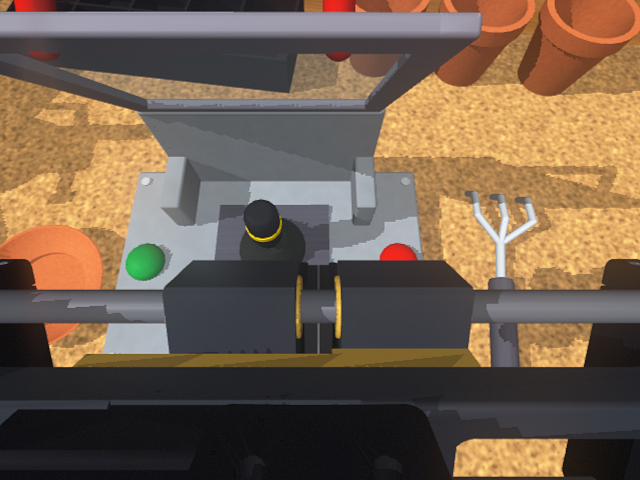

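Emit:
{"op": "arm_command", "data": {"deltas": [0, -0.04, 0.005, -3, -9.6, 3.1, 0, -0.08, 0.01, -6, -19.2, 6.1, 0, -0.12, 0.015, -9, -28.8, 9.1, 0, -0.163, 0.02, -12, -38.4, 12.2, 0, -0.163, 0.025, -15, -48, 15.2, 0, -0.163, 0.025, -18, -57.6, 18.3, 0, -0.163, 0.025, -21, -67.2, 21.3, 0, -0.163, 0.025, -24, -76.8, 24.4], "hand": 0.3}}

```text
time: 22.65
ee_pos: [0.4214, -0.0619, 0.3554]
eef_rot: [-0.685, -0.005, -0.027, 0.728]
ft_force: [-0.1, -0.5, 1.2]
width: 0.0261
```

```bash
python3 - <<'E'
from h import *
s=r.read_state();print(s['ee_pos'],s['joint_positions'],s['width'])
tgt([.49,-.015,.40],tool_down(YAW,0,0))
E
```

```text
[ 0.42144312 -0.06191943  0.35544991] [-0.05052291 -0.1858434   0.12006457  1.739395   -0.04066039  1.54565469
  0.03691617] 0.026075276857502182
row [0.0689, -0.0385, 0.0516, -3.29, -9.63, 2.77]
```

Emit:
{"op": "arm_command", "data": {"deltas": [0.02, -0.025, 0.02, -1.6, -4.8, 1.4, 0.069, -0.0385, 0.052, -3.3, -9.6, 2.8, 0.069, -0.0385, 0.052, -3.3, -9.6, 2.8, 0.069, -0.0385, 0.052, -3.3, -9.6, 2.8]}}

```text
time: 23.15
ee_pos: [0.49, -0.0153, 0.4004]
eef_rot: [-0.705, -0.047, 0.046, 0.706]
ft_force: [-0.2, 0.2, 0.9]
width: 0.0259
```

```bash
python3 - <<'E'
from h import *
D=tool_down(YAW-.003,0,0)
tgt([.597,.010,.39],D)
E
```

```text
row [0.1094, 0.0106, 0.0111, -0.07, -0.19, 0.08]
```

Emit:
{"op": "arm_command", "data": {"deltas": [0.04, 0.004, 0.004, 0, 0, 0, 0.08, 0.008, 0.008, 0, 0, 0, 0.1095, 0.011, 0.011, 0, 0, 0, 0.1095, 0.011, 0.011, 0, 0, 0, 0.1095, 0.011, 0.011, 0, 0, 0]}}

```text
time: 23.78
ee_pos: [0.5962, 0.0086, 0.3922]
eef_rot: [-0.705, -0.047, 0.044, 0.706]
ft_force: [0.2, 0.2, 0.2]
width: 0.0259
```

```bash
python3 - <<'E'
from h import *
T=toolT();p=r.camera('wrist');save(p,'w13')
tgt([.597,.010,.2862],tool_down(YAW-.003,0,0))
E
```

```text
row [0.0004, 0.1064, 0.001, -0.07, -0.29, 0.33]
```

View pics/w13.png

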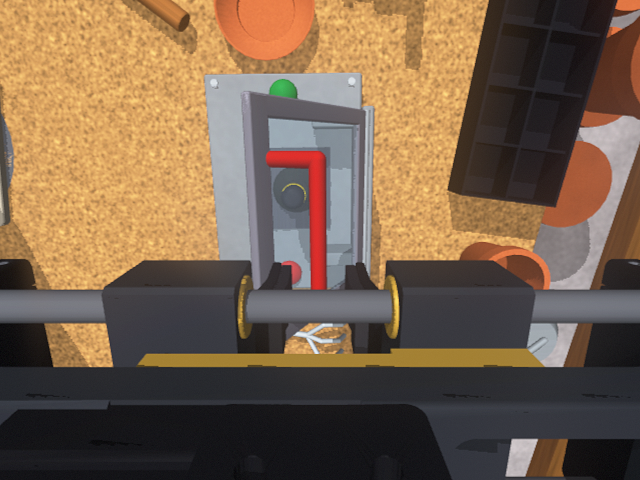

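Emit:
{"op": "arm_command", "data": {"deltas": [0, 0.04, 0.001, 0, 0, 0, 0.0005, 0.08, 0.001, 0, 0, 0, 0.0005, 0.1, 0.001, 0, 0, 0, 0.0005, 0.1065, 0.001, 0, 0, 0, 0.0005, 0.1065, 0.001, 0, 0, 0]}}

```text
time: 24.45
ee_pos: [0.5977, 0.0106, 0.2866]
eef_rot: [-0.705, -0.048, 0.044, 0.706]
ft_force: [0.3, 0.1, 1.0]
width: 0.026
```

Emit:
{"op": "arm_command", "data": {"deltas": [0, 0, 0, 0, 0, 0, 0, 0, 0, 0, 0, 0, 0, 0, 0, 0, 0, 0], "hand": 0}}

```text
time: 24.82
ee_pos: [0.5964, 0.0106, 0.2865]
eef_rot: [-0.705, -0.047, 0.045, 0.706]
ft_force: [-11.8, -0.5, 7.6]
width: 0.0105
```

```bash
python3 - <<'E'
from h import *
from scipy.optimize import least_squares
P=np.array([[.5962,.2857],[.5931,.2845],[.5818,.2802],[.5456,.2578],[.5215,.2343],[.4948,.1913],[.4879,.1741]]);P[:,0]=(P[:,0]-.4877)/.99;P[:,1]-=.1734
P*=1000
for Rr in (170.8,None):
    f=lambda v:np.hypot(P[:,0]-v[0],P[:,1]-v[1])-(Rr or v[2])
    s=least_squares(f,[165,-44,170],loss='soft_l1');print(s.x,f(s.x).round(2))
c=least_squares(lambda v:np.hypot(P[:,0]-v[0],P[:,1]-v[1])-170.8,[165,-44],loss='soft_l1').x
p0=P[0]-c;ph0=np.arctan2(p0[1],-p0[0]);print(np.degrees(ph0),ph0-.2606)
for k in np.arange(0,1.06,.05):
    ph=ph0-k; q=c+170.8*np.array([-np.cos(ph),np.sin(ph)])-P[0]; print(round(k,2),(q).round(1), (q+P[0]).round(1))
E
```

```text
[163.81737905 -49.78352022 170.        ] [ 0.11  0.    0.22 -0.21 -0.31 -0.16  0.43]
[167.15999497 -53.19036993 175.27658154] [-0.06 -0.13  0.21  0.06 -0.03 -0.2   0.16]
71.50348674516705 0.9873712703592887
0.0 [ 0.  -0.1] [109.6 112.2]
0.05 [-8. -3.] [101.6 109.3]
0.1 [-15.9  -6.3] [ 93.7 106. ]
0.15 [-23.6 -10. ] [ 86.  102.3]
0.2 [-31.1 -14.1] [78.5 98.2]
0.25 [-38.4 -18.5] [71.2 93.8]
0.3 [-45.4 -23.4] [64.2 88.9]
0.35 [-52.2 -28.5] [57.4 83.8]
0.4 [-58.8 -34. ] [50.8 78.3]
0.45 [-65.  -39.8] [44.6 72.5]
0.5 [-71.  -45.9] [38.6 66.4]
0.55 [-76.6 -52.3] [33. 60.]
0.6 [-82. -59.] [27.6 53.3]
0.65 [-86.9 -65.9] [22.7 46.4]
0.7 [-91.6 -73.1] [18.  39.2]
0.75 [-95.8 -80.5] [13.8 31.8]
0.8 [-99.7 -88.1] [ 9.9 24.2]
0.85 [-103.2  -95.9] [ 6.4 16.4]
0.9 [-106.3 -103.8] [3.3 8.5]
0.95 [-109.1 -111.9] [0.5 0.4]
1.0 [-111.4 -120.2] [-1.8 -7.9]
1.05 [-113.2 -128.5] [ -3.6 -16.2]
```

Emit:
{"op": "arm_command", "data": {"deltas": [-0.008, 0.003, 0, 0, 0, 0, -0.0159, 0.0063, 0, 0, 0, 0, -0.0236, 0.01, 0, 0, 0, 0, -0.0311, 0.0141, 0, 0, 0, 0, -0.0384, 0.0185, 0, 0, 0, 0, -0.0454, 0.0234, 0, 0, 0, 0, -0.0454, 0.0234, 0, 0, 0, 0]}}

```text
time: 25.7
ee_pos: [0.5524, 0.0044, 0.2631]
eef_rot: [-0.705, -0.048, 0.044, 0.706]
ft_force: [-6.2, -1.3, 5.8]
width: 0.0098
```

Emit:
{"op": "arm_command", "data": {"deltas": [-0.0072, 0.0047, 0, 0, 0, 0, -0.0139, 0.0101, 0, 0, 0, 0, -0.0201, 0.0159, 0, 0, 0, 0, -0.0261, 0.022, 0, 0, 0, 0, -0.0317, 0.0284, 0, 0, 0, 0, -0.0371, 0.0351, 0, 0, 0, 0, -0.042, 0.042, 0, 0, 0, 0, -0.042, 0.042, 0, 0, 0, 0]}}

```text
time: 26.7
ee_pos: [0.5098, -0.0016, 0.2188]
eef_rot: [-0.705, -0.046, 0.045, 0.706]
ft_force: [-6.0, -4.8, 0.8]
width: 0.0093
```

Emit:
{"op": "arm_command", "data": {"deltas": [-0.0052, 0.0072, 0, 0, 0, 0, -0.0094, 0.0146, 0, 0, 0, 0, -0.0133, 0.0222, 0, 0, 0, 0, -0.0168, 0.03, 0, 0, 0, 0, -0.0196, 0.0365, 0, 0, 0, 0, -0.0196, 0.0365, 0, 0, 0, 0]}}

```text
time: 27.45
ee_pos: [0.4906, -0.0042, 0.1819]
eef_rot: [-0.705, -0.046, 0.045, 0.706]
ft_force: [-3.2, -6.3, -1.5]
width: 0.0097
```

Now gently on down until the force rises.

Emit:
{"op": "arm_command", "data": {"deltas": [-0.0012, 0.004, 0, 0, 0, 0, -0.0022, 0.008, 0, 0, 0, 0, -0.0022, 0.008, 0, 0, 0, 0]}}

```text
time: 27.82
ee_pos: [0.4878, -0.0045, 0.1739]
eef_rot: [-0.705, -0.046, 0.046, 0.706]
ft_force: [-7.3, -5.9, 1.7]
width: 0.0098
```

Emit:
{"op": "arm_command", "data": {"deltas": [-0.0005, 0.002, 0, 0, 0, 0, -0.001, 0.004, 0, 0, 0, 0, -0.001, 0.004, 0, 0, 0, 0]}}

```text
time: 28.2
ee_pos: [0.4866, -0.0047, 0.17]
eef_rot: [-0.705, -0.045, 0.046, 0.706]
ft_force: [-9.9, -6.1, 3.2]
width: 0.0096
```

Emit:
{"op": "arm_command", "data": {"deltas": [-0.001, 0.002, 0, 0, 0, 0, -0.0016, 0.004, 0, 0, 0, 0, -0.0016, 0.004, 0, 0, 0, 0]}}

```text
time: 28.58
ee_pos: [0.4854, -0.0049, 0.1661]
eef_rot: [-0.705, -0.046, 0.045, 0.706]
ft_force: [-7.5, -6.4, 2.6]
width: 0.0095
```

```bash
python3 - <<'E'
from h import *
s=r.read_state();print(s['ft_force'],s['ee_pos'])
for n,(a,b,c,d) in dict(scene=(170,330,230,430),top=(170,320,230,430)).items():
    p=r.camera(n);cv2.imwrite(f'pics/{n}14.png',cv2.resize(p['image'][a:b,c:d],None,fx=4,fy=4,interpolation=cv2.INTER_CUBIC)[:600,:,::-1])
E
```

```text
[-7.50796547 -6.43414385  2.56324269] [ 0.48544253 -0.00488839  0.16610941]
```

View pics/scene14.png

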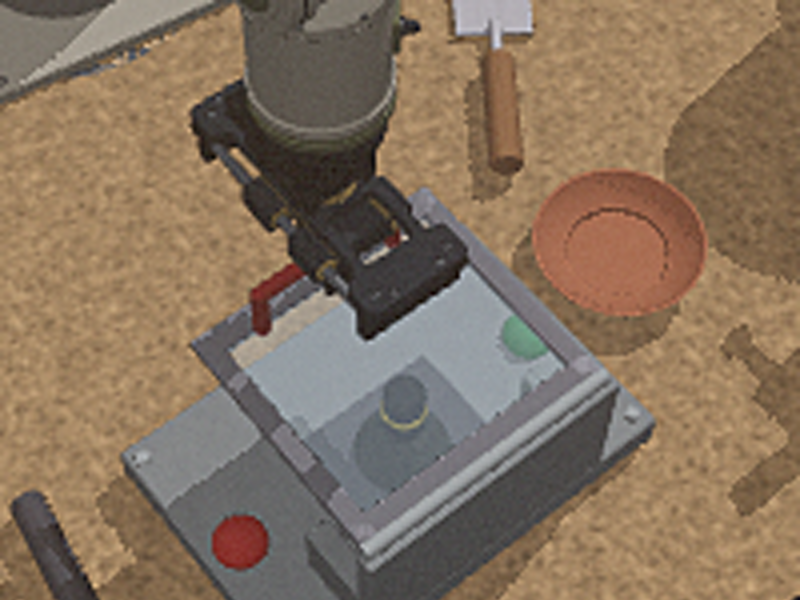

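```bash
python3 - <<'E'
import cv2,numpy as np
a=cv2.imread('pics/crop_scene.png');b=cv2.imread('pics/scene14.png')
h=np.hstack([a[300:460,120:320],b[300:460,120:320]]);cv2.imwrite('pics/cmp.png',cv2.resize(h,None,fx=2,fy=2))
E
```

```text
(no output)
```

View pics/cmp.png

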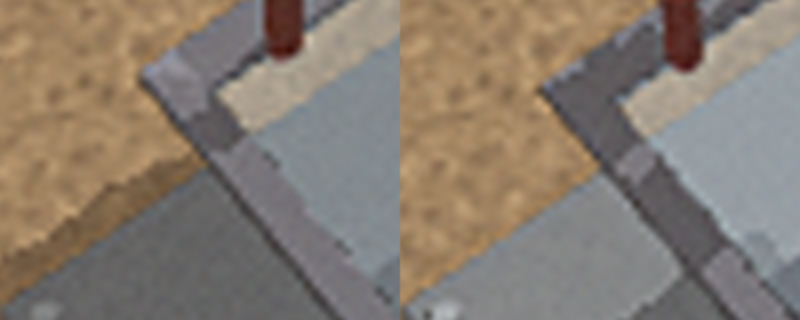

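Emit:
{"op": "arm_command", "data": {"deltas": [-0.0008, 0.0015, 0, 0, 0, 0, -0.001, 0.003, 0, 0, 0, 0, -0.001, 0.003, 0, 0, 0, 0]}}

```text
time: 29.05
ee_pos: [0.4847, -0.005, 0.1632]
eef_rot: [-0.705, -0.046, 0.045, 0.706]
ft_force: [-6.3, -6.2, 3.1]
width: 0.01
```

Emit:
{"op": "arm_command", "data": {"deltas": [-0.0008, 0.0015, 0, 0, 0, 0, -0.001, 0.003, 0, 0, 0, 0, -0.001, 0.003, 0, 0, 0, 0]}}

```text
time: 29.42
ee_pos: [0.4846, -0.005, 0.162]
eef_rot: [-0.705, -0.047, 0.044, 0.706]
ft_force: [-11.6, -6.1, 16.3]
width: 0.0099
```

```bash
python3 - <<'E'
from h import *
p=r.camera('scene');save(p,'s15')
a=cv2.imread('pics/scene14.png');b=cv2.resize(p['image'][170:330,230:430],None,fx=4,fy=4,interpolation=cv2.INTER_CUBIC)[:600,:,::-1]
z=cv2.imread('pics/crop_scene.png')
h=np.hstack([x[280:440,150:300] for x in(z,a,b)]);cv2.imwrite('pics/cmp2.png',cv2.resize(h,None,fx=1.7,fy=1.7))
for q in(0,.03,.06):
  c,s=np.cos(q),np.sin(q)
  print(q,(proj(p,[cw(.098-.185*c,-.1,.150+.185*s)])-[230,170])*4)
E
```

```text
0 [[187.76421981 346.89941784]]
0.03 [[187.07510959 342.88432028]]
0.06 [[186.52775571 339.01397117]]
```

View pics/cmp2.png

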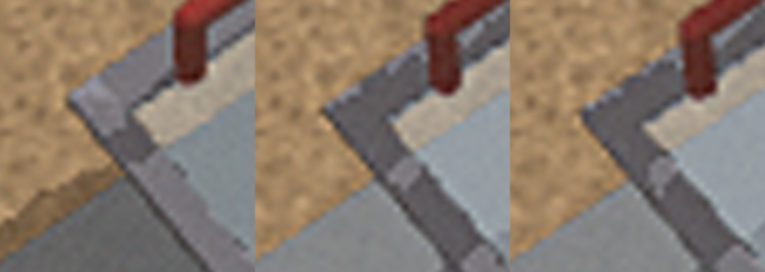

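Emit:
{"op": "arm_command", "data": {"deltas": [0, 0.001, 0, 0, 0, 0, 0, 0.001, 0, 0, 0, 0]}}

```text
time: 29.72
ee_pos: [0.4847, -0.005, 0.1619]
eef_rot: [-0.705, -0.047, 0.044, 0.706]
ft_force: [-14.2, -6.3, 25.0]
width: 0.0096
```

Emit:
{"op": "arm_command", "data": {"deltas": [-0.001, -0.002, 0, 0, 0, 0, -0.001, -0.002, 0, 0, 0, 0]}}

```text
time: 29.98
ee_pos: [0.4846, -0.005, 0.1621]
eef_rot: [-0.705, -0.048, 0.044, 0.706]
ft_force: [1.8, -5.1, 3.3]
width: 0.01
```

Emit:
{"op": "arm_command", "data": {"deltas": [0, 0, 0, 0, 0, 0, 0, 0, 0, 0, 0, 0, 0, 0, 0, 0, 0, 0], "hand": 0.4}}

```text
time: 30.35
ee_pos: [0.4844, -0.0035, 0.1619]
eef_rot: [-0.705, -0.048, 0.044, 0.706]
ft_force: [-0.4, -0.9, -0.9]
width: 0.0306
```

Emit:
{"op": "arm_command", "data": {"deltas": [0, -0.03, 0, 0, 0, 0, 0, -0.07, 0, 0, 0, 0, 0, -0.12, 0, 0, 0, 0, -0.03, -0.15, 0, 0, 0, 0, -0.05, -0.15, 0, 0, 0, 0, -0.05, -0.15, 0, 0, 0, 0]}}

```text
time: 31.1
ee_pos: [0.4338, -0.0107, 0.3123]
eef_rot: [-0.705, -0.048, 0.044, 0.706]
ft_force: [0.6, -0.4, -0.6]
width: 0.035
```

```bash
python3 - <<'E'
from h import *
p=r.camera('scene');save(p,'s16')
b=cv2.resize(p['image'][170:320,230:430],None,fx=4,fy=4,interpolation=cv2.INTER_CUBIC)[:,:,::-1];cv2.imwrite('pics/s16c.png',b)
print(r.read_state()['ee_pos'],r.read_state()['ft_force'])
E
```

```text
[ 0.4343198  -0.01051142  0.3118961 ] [-0.35673256 -0.20609798 -0.71601075]
```

View pics/s16c.png

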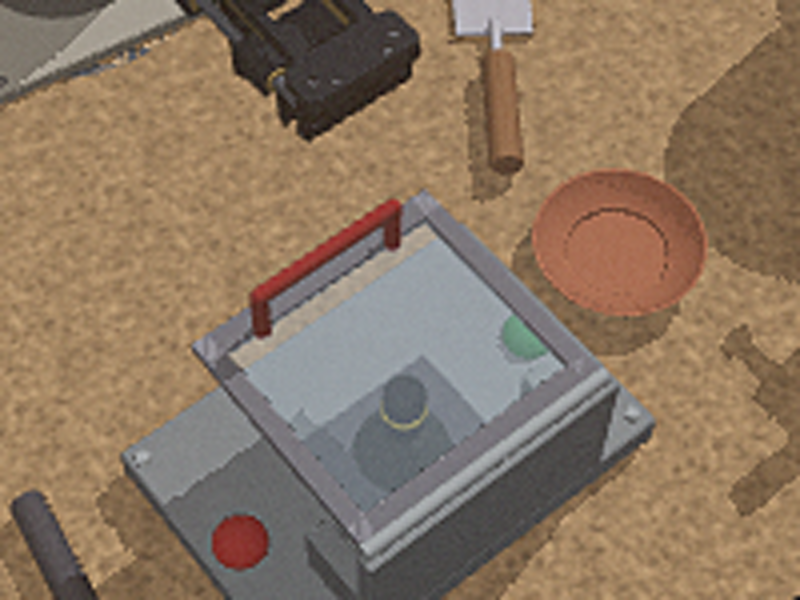

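View pics/s16.png

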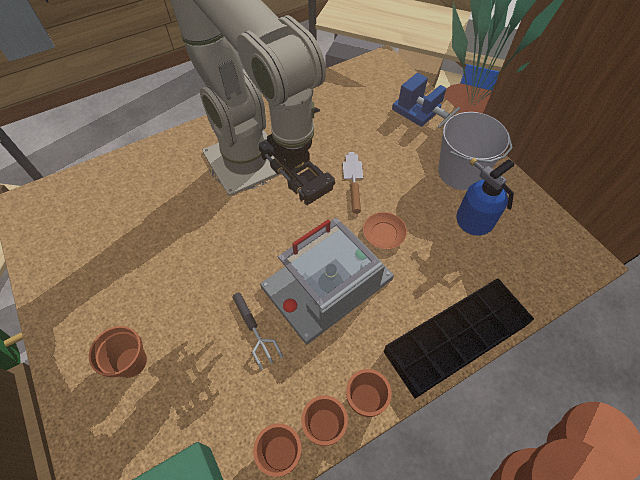

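The scene camera shows the flap level and shut, with its front corner at about (192, 347) in the crop. The stick is upright, the arm is clear of the box, and the saucer, trowel, cultivator, pot, bucket and sprayer are where they started.

```bash
python3 -c "
from bench import r
print(r.close_job(), r.read_state()['time'])"
```

```text
the job is handed in; nothing more can be done
the job is handed in; nothing more can be done
```

The roof-vent job is done and handed in; the clock stood at about 31 s of the 72 s allowed. I lifted the flap by its red handle to its stop and pushed the stick to its stop on the green side (+y). I held it there for about 2.6 s, let it spring upright and backed clear, then folded the flap shut.

- **Flap up:** the handle stopped moving while the force rose to about 28 N, so I took that as the stop. The handle path works out to about 0.99 rad.
- **Stick at its stop:** it stopped moving while the force rose to about 19 N, and that is what I held, under the 30 N limit. The angle read off the camera image was about 0.36 ± 0.03 rad, a little short of 0.40. The finger's position agreed with full travel. I never pushed towards the red lens.
- **Flap shut:** it stopped against about 25 N, and its front corner in the scene camera matches where a level flap should be. Before I started, it stood slightly open, about 0.06 rad by the same check.
- **Side forces:** the handle carried up to about 30 N while lifting, because the flap was not fully shut at the start and my first path was slightly off. Gripping it also gave a brief 23 N sideways.
- **Last look:** the stick is upright, the gripper is clear with no force on it, and the things on the bench look unmoved.

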